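# Close the socket case and scan its label

## Robot

A 6-joint arm with a two-finger parallel gripper is mounted at the origin on the work surface. World frame = base frame: x ahead of the robot, y to its left, z up, the work surface at z = 0. Lengths are in mm, angles in rad, forces in N, time in s.
With the tool pointing down it reaches from about 350 to 975 mm from the base axis. Payload 7.1 kg.
Tool frame: the origin (TCP) lies at the very end of the fingers, on their centre line; the grasp point (between the pads) lies 19 mm behind it; z points along the fingers, y is the line along which they close (so a half turn about z gives the same grasp; the last joint's range is limited). The gripper opens to 88 mm and grips with 3 to 60 N. Pads are 20 mm wide; open, the fingers measure 115 mm over their backs; the gripper's body (75 mm by 178 mm) begins 61 mm behind the grasp point.
Start: joints at [1.309, 0.423, 1.63, -0, 1.089, -0.019], TCP at [150.232, 606.659, 222.675] pointing down, gripper open.
Joint ranges: [-3, 3], [-0.9, 2.11], [0.09, 2.58], [-1.31, 4.45], [0.11, 2.69], [-2.54, 2.54]. Speed limits (rad/s): [2.39, 2.39, 3.01, 3.14, 3.14, 3.14].

## Interface

Orientations are given as a rotation vector (axis times angle).
In Python, from workcell import ctrl, optics gives the robot as it stands.
- The arm moves only by the shell command python3 -m jog 'ROWS'. ROWS is JSON, a list of rows, each a list of 7 numbers: the shift along the tool's x, y, z in units of 40 mm (1.0 is 40 mm), then the turn, a rotation vector about the tool's x, y, z in units of 6 degrees (1.0 is 6 degrees), then the opening, from 0 (shut) to 1 (fully open). A call has 1 to 20 rows; each row shifts and turns the commanded pose from where the row before left it, along the tool's axes as they then stand; what a row does not reach is not made up. A row lasts 1/10 s, in which the tool goes at most 50 mm and 8.59 degrees, less where a joint would pass 70% of its speed; a pose out of reach is approached as far as the arm can. A call is refused whole if a number of a shift passes 1 or a number of a turn 1, either way. A call with a gripper value outside its range is refused whole. The fingers move at their own pace and stop on an object; the grip force is fixed at half the most. Time passes only in rows, so rows that do not move let the fingers close. It gives the time, the measured TCP pose, the force, the opening and the grip force at its end, in the units of the state.
- ctrl.get_obs(): the state, without advancing time (a new reading comes with each control period).
- optics.get_image(name): name is "side" or "top" or "wrist"; returns the picture (420x560x3 uint8, red, green, blue); there is no depth.
- optics.camera_model(name): a dict with "fov_y" (degrees; the focal length in pixels is half the picture's height over the tangent of half this angle, whatever the lens; pixels are square), "cx", "cy" (the principal point, pixels), "view" (4x4, takes a point from world to camera coordinates); the wrist camera has in their place "hand_eye" (4x4, takes a point from camera to tool coordinates, whose origin is the TCP and whose axes are the flange's). Camera axes: x right, y up, looking along -z (the intrinsics and any distortion apply to the point x, -y, -z); pixel columns grow to the right and rows downward; lengths in mm; the calibration is good to about 2 mm. A picture is of the moment at which its call begins: read the wrist's pose just before it. camera_model takes no time and is no camera call.
- ctrl.close_job(): hands the job in; it is judged then, once.
Trained networks look in the newest picture that a camera, given by its name, has taken for a name from the list of things; names that differ only in an ending like _2 or _b are one class to them, and where a whole thing is asked for, a point or a joint stands for the part that bears it (a point fixed in the world has none). Each returns a list of dicts, best first, with "conf" (0 to 1); they miss things now and then, are a little off and sometimes report something else, mostly with a low value. They report only what shows in the picture. A call takes as long as a camera call. They do not tell look-alikes from the thing itself.
- optics.masks_of(target, camera): "pixels" (420x560 bool, what is visible of it) and "extent" ([centre column, centre row, width, height] in pixels, round what is visible of it).
The state is a dict: "t": time; "qpos": joint angles; "qvel": joint speeds; "joint_torque": joint torques, N m; "ee_pos": TCP position; "orientation": TCP orientation; "ft_force": force on the tool from outside, world axes, zero at the start; "moment": the same for the moment, N m; "width": finger opening in mm; "grasp_force": force on a finger pad.
Only numpy, scipy, OpenCV 4.12 (cv2) and the standard library are available. Lean on these libraries where they do the work, as an engineer would, in place of code of your own. Each camera call takes 0.05 s, during which the arm holds its last target. There are 200 camera calls.

## Task

Shut the open socket case completely, then pick up the hand scanner and scan the bar-code label on the case's lid: point the scanner's window squarely at the middle of the label from about 8 cm away, its scan line running across all the bars, and hold it still there for about two seconds without touching the case. Then set the scanner back down on its feet, wholly on its mat, without dropping it; leave the other things on the table where they are.

Things in the scene. Friction and masses are not known exactly. Their poses are not given: they have to be found in the camera images.
- case: grey plastic socket-set case fixed to the table, an open-topped box 180 (its x) x 220 (its y) x 62 high; origin at the centre of its underside; its front (free edge of the lid) faces its -x, the lid's hinge runs along its +x top edge
- lid (a joint): angle of the case's lid about its hinge: 0 shut, grows as it opens up and back (1.57 upright); a stiff hinge, it stays where it is left. The lid is a flat plate 10 thick, about 180 from hinge to free edge and 220 wide, no handle; shut, its top lies 72 above the table. It can be pushed down on its outer face
- lid_hinge (a point): middle of the lid's hinge axis, which runs along the case's y; 62 above the table, or about the lid's underside
- label: white bar-code label 40 (its x) x 66 (its y) stuck on the middle of the lid's outer face; origin at its centre on the lid's surface, z out of the lid (up when shut); the bars run along its x and are ranged side by side along its y over 50, so the scan line must lie along its y
- scanner: hand scanner, 0.2 kg, shaped like a telephone handset, 173 long, on two feet; origin between them at their underside; x along the handle to the head, z up. Handle 36 wide (y) x 28 thick, axis 50 above the feet, x -49 to 40; butt (44 wide) x -83 to -49; head (56 wide) bent 60 degrees down, its top 83 above the feet at x 35 to 67
- grip (a point): point on the axis of the scanner's handle, near the centre of mass, at (-5, 0, 50) in the scanner's frame; grip here across the handle's 36 width
- window: scan window, 22 x 44, on the scanner's nose; origin at its centre, at (85.5, 0, 13.7) in the scanner's frame; its z axis is the beam, out of the window, that is forward (scanner x) and 60 degrees downward when the scanner is level; its y (the scanner's y) is the direction of the scan line; reads from 40 to 130 away, within some 20 degrees of square on
- nose (a point): front end of the scanner, at (90, 0, 4) in its frame
- butt (a point): rear end of the scanner, at (-83, 0, 4) in its frame
- mat: plain cork mat fixed to the table, 220 (its x) x 130 (its y) x 4 thick; origin at the centre of its underside
- tape: bystander: roll of tape, ring 80 across, 36 high
- hammer: bystander: hammer lying on the table
- jar: bystander: jar 64 across, 85 high
- bell: bystander: brass bell 90 across, 100 high
- disc: bystander: grinding disc 110 across, 12 thick, lying flat
- carton: bystander: cardboard carton 90 x 120 x 50 high
- driver: bystander: screwdriver lying on the table
Not all that is in view belongs to the job. Several things look just like the scanner: the one meant starts farthest to the robot's left.

How it is judged:
By the outcome, as a careful person would: the job done as asked, in the order asked, and still so for the second after the job is handed in, with the robot touching nothing.
It also fails if it takes over 64 s, if anything falls off the work surface, if the arm or the gripper's body presses on something with over 40 N, if the wrist force passes 120 N, or if a joint passes its speed limit or range.

## Working session

There is one attempt and no reset: what is moved stays moved. The work goes in short steps, Python scripts to look and compute and a shell command to move; the robot and the scene stay as the last step left them, time stands still between calls to the robot, and variables do not carry over. Pictures are saved under pics/ and viewed, at most 10 in all, crops included, and the job is handed in when it is done.

```bash
ls; mkdir -p pics; python3 - <<'E'
from workcell import ctrl, optics
import cv2,numpy as np
o=ctrl.get_obs();print({k:np.round(v,3).tolist() for k,v in o.items()})
ims=[]
for n in("top","side"):
    im=optics.get_image(n);cv2.imwrite(f'pics/{n}0.png',im[:,:,::-1]);m=optics.camera_model(n);print(n,m)
    for t in("scanner","case","label","mat","lid"):
        for d in optics.masks_of(t,n)[:5]:print(n,t,round(d['conf'],2),np.round(d['extent']).tolist())
print(optics.camera_model("wrist"))
E
```

```text
pics
{'t': 0.0, 'qpos': [1.309, 0.424, 1.631, -0.0, 1.089, -0.019], 'qvel': [-0.002, -0.002, 0.001, 0.0, 0.0, 0.001], 'joint_torque': [0.001, -54.463, -27.368, 0.064, 0.023, -0.0], 'ee_pos': [150.089, 606.141, 221.903], 'orientation': [-0.38, -3.118, 0.002], 'ft_force': [0.314, -0.002, 1.178], 'moment': [-0.015, 0.043, 0.029], 'grasp_force': 0.0, 'width': 87.711}
top {'fov_y': 56.2851481746151, 'cx': 276.8378220289808, 'cy': 204.5842959274301, 'view': array([[-1.27940654e-02, -9.99916728e-01,  1.68801696e-03,
         1.21417715e+01],
       [ 9.90863398e-01, -1.24515187e-02,  1.34293285e-01,
        -5.11431603e+02],
       [-1.34261083e-01,  3.39075129e-03,  9.90940192e-01,
        -1.24834908e+03],
       [ 0.00000000e+00,  0.00000000e+00,  0.00000000e+00,
         1.00000000e+00]])}
top scanner 0.72 [361.0, 295.0, 61.0, 30.0]
top scanner 0.55 [224.0, 194.0, 24.0, 55.0]
top case 0.88 [358.0, 185.0, 93.0, 65.0]
top label 0.48 [358.0, 160.0, 13.0, 7.0]
top mat 0.8 [220.0, 197.0, 46.0, 65.0]
top lid 0.62 [362.0, 163.0, 82.0, 27.0]
side {'fov_y': 50.151132817040725, 'cx': 273.41363651
[... 417 characters left out ...]
58.0, 38.0]
side scanner 0.69 [227.0, 323.0, 34.0, 69.0]
side case 0.56 [338.0, 253.0, 95.0, 119.0]
side label 0.19 [268.0, 175.0, 55.0, 40.0]
side mat 0.85 [260.0, 188.0, 70.0, 26.0]
side lid 0.87 [361.0, 233.0, 59.0, 87.0]
side lid 0.55 [339.0, 253.0, 98.0, 114.0]
{'fov_y': 70.73951331935652, 'cx': 277.9439049181482, 'cy': 209.48593311314409, 'hand_eye': array([[ 1.54765909e-04,  9.68594958e-01,  2.48643890e-01,
         6.60173423e+01],
       [ 9.99998752e-01, -5.40858605e-04,  1.48448129e-03,
         4.71864820e-01],
       [ 1.57234228e-03,  2.48643349e-01, -9.68593833e-01,
        -1.61304435e+02],
       [ 0.00000000e+00,  0.00000000e+00,  0.00000000e+00,
         1.00000000e+00]])}
```

View pics/top0.png

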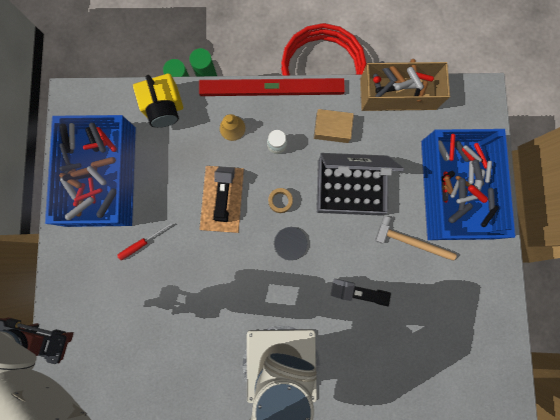

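View pics/side0.png

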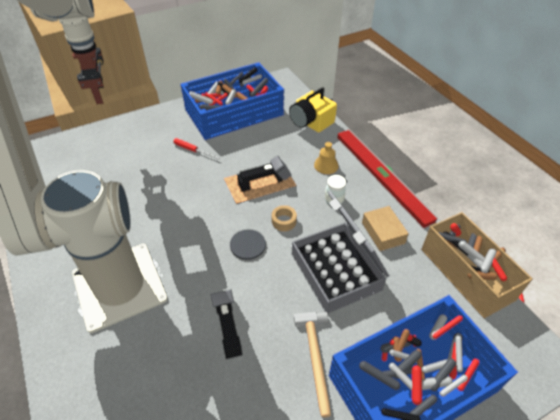

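Scanner look-alikes: top (224,194) on the mat, and top (361,295) lying right of the base. Robot's left (+y) is image left, so the one on the mat is the one meant. I'll check it and the case in one enlarged crop.

```bash
cat > h.py <<'E'
from workcell import ctrl, optics
import cv2,numpy as np
from scipy.spatial.transform import Rotation as R
def cam(n,obs=None):
    m=optics.camera_model(n);f=210/np.tan(np.radians(m['fov_y']/2))
    if n=='wrist':
        o=obs or ctrl.get_obs();T=np.eye(4);T[:3,:3]=R.from_rotvec(o['orientation']).as_matrix();T[:3,3]=o['ee_pos']
        V=np.linalg.inv(T@m['hand_eye'])
    else: V=m['view']
    return f,m['cx'],m['cy'],V
def proj(c,P):
    f,cx,cy,V=c;p=np.atleast_2d(P)@V[:3,:3].T+V[:3,3];return np.c_[cx-f*p[:,0]/p[:,2],cy+f*p[:,1]/p[:,2]]
def back(c,uv,z):
    f,cx,cy,V=c;d=V[:3,:3].T@np.array([(uv[0]-cx)/f,-(uv[1]-cy)/f,-1]);o=-V[:3,:3].T@V[:3,3];return o+d*(z-o[2])/d[2]
E
python3 - <<'E'
from h import *
im=cv2.imread('pics/top0.png');cv2.imwrite('pics/crop1.png',cv2.resize(im[110:260,190:410],None,fx=3.6,fy=3.6,interpolation=cv2.INTER_CUBIC))
c=cam('top')
for n,uv,z in[('scan',(224,194),50),('scanfront',(225,167),80),('scanback',(222,221),50),('mat',(220,197),4),('carton',(334,126),50),('jar',(277,140),85),('bell',(231,125),100),('caseFL',(318,212),62),('caseFR',(384,214),62),('caseBL',(321,166),62)]:print(n,back(c,uv,z).round())
E
```

```text
scan [546. 176.  50.]
scanfront [628. 170.  80.]
scanback [459. 182.  50.]
mat [544. 196.   4.]
carton [ 770. -187.   50.]
jar [714.   3.  85.]
bell [760. 149. 100.]
caseFL [ 482. -125.   62.]
caseFR [ 473. -335.   62.]
caseBL [ 632. -139.   62.]
```

View pics/crop1.png

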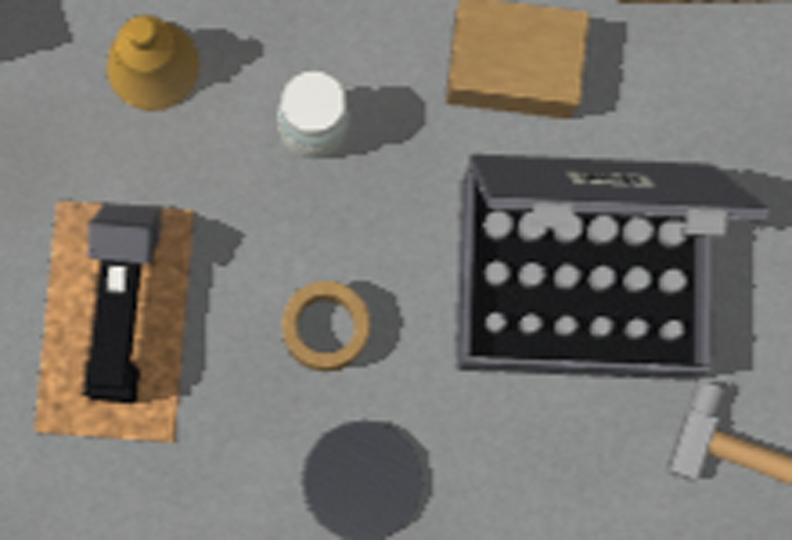

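```bash
cat > fitcase.py <<'E'
from h import *
from scipy.optimize import least_squares
c=cam('top')
px=np.array([[458,368],[707,375],[470,157],[708,163],[492,207],[766,213]])/3.6+[190,110]
def pts(v):
    x,y,w,a=v
    def lid(d,h,s):return[90-d*np.cos(a)+h*np.sin(a),s*110,62+d*np.sin(a)+h*np.cos(a)]
    L=[[-90,110,62],[-90,-110,62],lid(0,10,1),lid(0,10,-1),lid(180,0,1),lid(180,0,-1)]
    P=np.array(L);Rz=R.from_euler('z',w).as_matrix();return P@Rz.T+[x,y,0]
f=lambda v:(proj(c,pts(v))-px).ravel()
s=least_squares(f,[570,-230,0,1.2],loss='soft_l1');print(s.x.round(3),s.fun.reshape(-1,2).round(1));print(pts(s.x).round())
cs=cam('side');print(proj(cs,pts(s.x)).round())
E
python3 fitcase.py
```

```text
[ 5.68047e+02 -2.39085e+02 -4.50000e-02  1.15500e+00] [[ 0.8 -0.5]
 [ 0.6 -0.2]
 [-1.4  0.1]
 [ 0.3  0.6]
 [-1.8 -0.4]
 [ 0.4  0.4]]
[[ 483. -125.   62.]
 [ 473. -345.   62.]
 [ 672. -134.   66.]
 [ 662. -353.   66.]
 [ 590. -130.  227.]
 [ 580. -350.  227.]]
[[291. 241.]
 [328. 302.]
 [347. 219.]
 [389. 275.]
 [328. 190.]
 [373. 250.]]
```

The crop confirms it: the meant scanner lies on the cork mat at crop (115,300), head away from the robot. The lid leans at about 1.155 rad, its label at crop (610,180). The fit residuals are 1–2 px and the side view agrees. I'll go over the mat for a wrist picture.

```bash
python3 -m jog '[[0,0,-0.5,0,0,-0.85,1],[0,0,-0.5,0,0,-0.85,1],[-0.79,-0.84,-0.08,0,0,0,1],[-0.79,-0.84,-0.08,0,0,0,1],[-0.79,-0.84,-0.08,0,0,0,1],[-0.79,-0.84,-0.08,0,0,0,1],[-0.79,-0.84,-0.08,0,0,0,1],[-0.79,-0.84,-0.08,0,0,0,1],[-0.79,-0.84,-0.08,0,0,0,1],[-0.79,-0.84,-0.08,0,0,0,1],[-0.79,-0.84,-0.08,0,0,0,1],[-0.79,-0.84,-0.08,0,0,0,1],[-0.79,-0.84,-0.08,0,0,0,1],[-0.79,-0.84,-0.08,0,0,0,1],[0,0,0,0,0,0,1],[0,0,0,0,0,0,1]]'
cat > w.py <<'E'
import sys
from h import *
o=ctrl.get_obs();c=cam('wrist',o);im=optics.get_image('wrist');cv2.imwrite('pics/'+sys.argv[1]+'.png',im[:,:,::-1])
print(o['t'],o['ee_pos'].round(1),o['orientation'].round(3),R.from_rotvec(o['orientation']).as_matrix().round(3).tolist())
np.savez('pics/'+sys.argv[1],V=c[3])
for t in sys.argv[2:]:
    for d in optics.masks_of(t,'wrist')[:2]:
        r=cv2.minAreaRect(np.argwhere(d['pixels'])[:,::-1].astype(np.float32));print(t,round(d['conf'],2),np.round(d['extent']),np.round(cv2.boxPoints(r),1).tolist())
E
python3 w.py w1 scanner mat
```

```text
t: 2.2
ee_pos: [502.7, 179.1, 301.0]
orientation: [-0.106, -3.139, -0.0]
ft_force: [0.0, -0.7, -0.3]
width: 87.8
grasp_force: 0.0
2.2 [502.7 179.1 301. ] [-0.106 -3.139 -0.   ] [[-0.998, 0.067, -0.0], [0.067, 0.998, 0.0], [0.0, 0.0, -1.0]]
scanner 0.68 [281. 209.  42. 117.] [[260.0, 150.0], [302.0, 150.0], [302.0, 267.0], [260.0, 267.0]]
mat 0.57 [288. 196.  81. 136.] [[246.0, 263.0], [246.0, 128.0], [331.0, 128.0], [331.0, 263.0]]
```

View pics/w1.png

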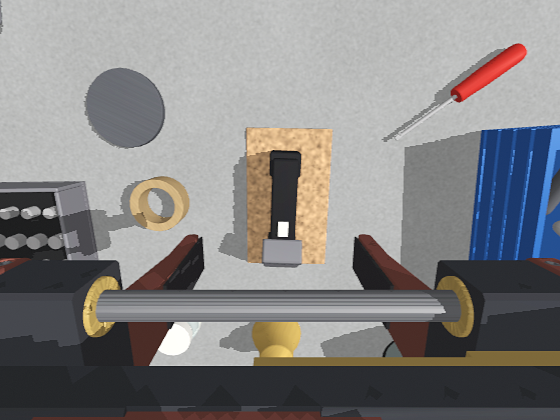

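```bash
python3 - <<'E'
from h import *
o=ctrl.get_obs();c=cam('wrist',o)
im=optics.get_image('wrist')
d=optics.masks_of('scanner','wrist')[0]['pixels']
for r in (155,165,180,195,210,220,235,245,255,262):
    k=np.where(d[r])[0];z=68 if r<238 else 87
    a,b=back(c,(k.min()-.5,r),z),back(c,(k.max()+.5,r),z);print(r,k.min(),k.max(),((a+b)/2).round(1),round(np.linalg.norm(a-b),1))
rows=np.where(d.any(1))[0];print(rows.min(),rows.max())
for z in(60,68):print('butt end',back(c,(285,rows.min()-.5),z).round(1))
for uv in[(247,128),(331,129),(326.5,263),(247,263)]:print('mat',back(c,uv,4).round(1))
g=im[140:270,240:340].astype(int).sum(2);
for r in(170,200,228):print(r,g[r-140,20:70].tolist())
# white patch and head edges along centre col
print(g[:,43].tolist())
E
```

```text
155 269 298 [463.2 190.   68. ] 39.4
165 268 298 [476.2 188.6  68. ] 41.1
180 271 295 [496.2 187.4  68. ] 33.5
195 270 294 [516.6 184.8  68. ] 34.0
210 270 294 [537.6 183.6  68. ] 34.4
220 269 292 [551.8 180.7  68. ] 33.3
235 267 292 [573.6 177.9  68. ] 36.6
245 262 298 [581.2 178.   87. ] 50.0
255 260 298 [595.6 175.8  87. ] 53.2
262 261 298 [606.  175.8  87. ] 52.1
151 268
butt end [458.  192.5  60. ]
butt end [457.5 192.3  68. ]
mat [424.5 138.7   4. ]
mat [433.9 263.9   4. ]
mat [650.3 252.3   4. ]
mat [642.  119.3   4. ]
170 [410, 376, 347, 339, 353, 370, 389, 359, 229, 80, 86, 88, 106, 137, 149, 147, 144, 144, 149, 146, 149, 149, 144, 143, 143, 149, 149, 151, 150, 150, 152, 151, 151, 150, 149, 150, 143, 133, 122, 306, 514, 557, 547, 560, 564, 546, 530, 537, 547, 539]
200 [386, 392, 405, 407, 396, 393, 387, 372, 383, 321, 170, 105, 138, 143, 145, 141, 145, 143, 143, 143, 143, 144, 145, 145, 144, 146, 142, 144, 144, 144, 143, 147, 145, 145, 133, 286, 482, 545, 547, 535, 514, 503, 506, 526, 541, 542, 551, 562, 553, 524]
228 [376, 386, 400, 400, 384, 365, 367, 387, 327, 175, 98, 132, 142, 139, 132, 89, 340, 707, 765, 761, 761, 761, 761, 761, 762, 765, 691, 385, 115, 137, 142, 141, 137, 110, 486, 573, 568, 577, 594, 606, 603, 585, 553, 526, 518, 518, 513, 500, 504, 531]
[525, 517, 509, 516, 528, 543, 574, 602, 599, 569, 565, 298, 64, 97, 142, 160, 155, 157, 159, 100, 111, 130, 143, 149, 152, 149, 147, 149, 147, 148, 143, 146, 145, 145, 148, 144, 146, 148, 147, 147, 146, 146, 147, 146, 148, 146, 148, 146, 142, 144, 148, 145, 144, 144, 146, 143, 146, 147, 145, 143, 145, 146, 144, 142, 143, 143, 143, 142, 142, 143, 145, 141, 139, 141, 144, 141, 142, 143, 142, 141, 138, 123, 332, 765, 763, 761, 761, 761, 761, 762, 762, 761, 761, 761, 761, 761, 765, 765, 82, 119, 222, 415, 472, 470, 470, 470, 471, 473, 472, 473, 473, 476, 475, 477, 476, 476, 479, 480, 480, 482, 480, 480, 466, 455, 292, 270, 300, 287, 530, 574]
```

Wrist picture: the scanner runs from (285,152) to (282,268), which puts its origin at about (540,182.5) with yaw −0.105. The mat is centred near (538,193.5). Next I'll shut the gripper and go behind the lid.

```bash
python3 -m jog '[[-0.4,-0.925,0,0,0,0,0],[-0.4,-0.925,0,0,0,0,0],[-0.4,-0.925,0,0,0,0,0],[-0.4,-0.925,0,0,0,0,0],[-0.4,-0.925,0,0,0,0,0],[-0.4,-0.925,0,0,0,0,0],[-0.4,-0.925,0,0,0,0,0],[-0.4,-0.925,0,0,0,0,0],[-0.4,-0.925,0,0,0,0,0],[-0.4,-0.925,0,0,0,0,0],[-0.4,-0.925,0,0,0,0,0],[0,0,0,0,0,0,0],[0,0,0.8,0,0,0,0],[0,0,0.8,0,0,0,0],[0,0,0.8,0,0,0,0],[0,0,0,0,0,0,0],[0,0,0,0,0,0,0]]'
python3 - <<'E'
import numpy as np
p=[650,205.]
for a in np.linspace(1.155,0,13):
    x=658-150*np.cos(a)+10*np.sin(a)+8;z=62+150*np.sin(a)+10*np.cos(a)
    print(round(a,2),round(x),round(z),'tx %.2f tz %.2f'%(-(x-p[0])/40,-(z-p[1])/40));p=[x,z]
E
```

```text
t: 4.15
ee_pos: [651.9, -236.4, 205.3]
orientation: [-0.099, -3.139, -0.001]
ft_force: [0.2, -0.0, 0.6]
width: 0.3
grasp_force: 0.0
1.16 615 203 tx 0.89 tz 0.04
1.06 601 198 tx 0.33 tz 0.14
0.96 588 191 tx 0.32 tz 0.17
0.87 576 183 tx 0.30 tz 0.20
0.77 565 174 tx 0.28 tz 0.23
0.67 555 163 tx 0.26 tz 0.25
0.58 546 152 tx 0.23 tz 0.28
0.48 538 140 tx 0.20 tz 0.30
0.38 531 128 tx 0.17 tz 0.32
0.29 525 114 tx 0.14 tz 0.33
0.19 521 101 tx 0.11 tz 0.34
0.1 518 86 tx 0.08 tz 0.35
0.0 516 72 tx 0.04 tz 0.36
```

```bash
python3 -m jog '[[0.45,0,0.02,0,0,0,0],[0.44,0,0.02,0,0,0,0],[0.33,0,0.14,0,0,0,0],[0.32,0,0.17,0,0,0,0],[0.3,0,0.2,0,0,0,0],[0.28,0,0.23,0,0,0,0],[0.26,0,0.25,0,0,0,0],[0.23,0,0.28,0,0,0,0]]'
```

```text
t: 4.95
ee_pos: [548.4, -231.2, 154.2]
orientation: [0.101, 3.137, -0.002]
ft_force: [-0.8, -1.1, 1.1]
width: 0.5
grasp_force: 0.5
```

```bash
python3 -m jog '[[0.2,0,0.3,0,0,0,0],[0.17,0,0.32,0,0,0,0],[0.14,0,0.33,0,0,0,0],[0.11,0,0.34,0,0,0,0],[0.08,0,0.2,0,0,0,0],[0.04,0,0.15,0,0,0,0],[0,0,0,0,0,0,0]]'
```

```text
t: 5.65
ee_pos: [517.6, -228.9, 86.5]
orientation: [-0.102, -3.139, -0.001]
ft_force: [-0.5, -0.7, -0.3]
width: -0.0
grasp_force: 0.0
```

```bash
python3 - <<'E'
from h import *
ims=[optics.get_image(n)[r0:r0+150,c0:c0+190,::-1] for n,r0,c0 in(('top',110,270),('side',150,260))]
cv2.imwrite('pics/c2.png',cv2.resize(np.hstack(ims),None,fx=2.1,fy=2.1))
E
```

```text
(no output)
```

View pics/c2.png

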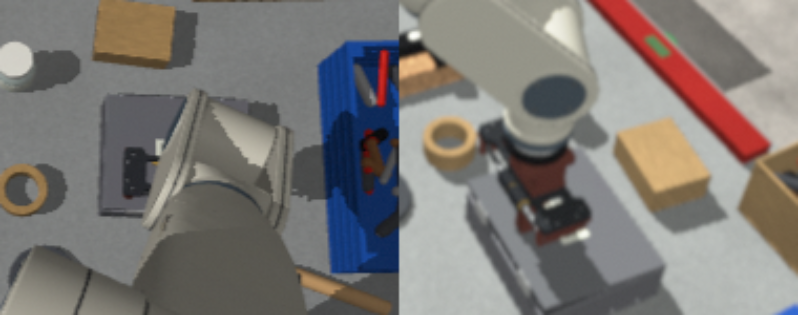

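The lid has followed and is nearly shut. Now I'll press it down the rest of the way.

```bash
python3 -m jog '[[0,0,0.15,0,0,0,0],[0,0,0.12,0,0,0,0],[0,0,0.08,0,0,0,0],[0,0,0.05,0,0,0,0],[0,0,0,0,0,0,0],[0,0,0,0,0,0,0]]'
```

```text
t: 6.35
ee_pos: [518.2, -229.2, 72.6]
orientation: [0.102, 3.14, -0.0]
ft_force: [-5.2, 2.2, 18.3]
width: 0.6
grasp_force: 9.2
```

```bash
python3 -m jog '[[0,0,0.03,0,0,0,0],[0,0,0.02,0,0,0,0],[0,0,0,0,0,0,0],[0,0,0,0,0,0,0],[0,0,0,0,0,0,0]]'
```

```text
t: 6.85
ee_pos: [518.3, -229.2, 72.4]
orientation: [0.102, 3.139, -0.001]
ft_force: [-10.7, 4.1, 36.2]
width: 0.4
grasp_force: 18.1
```

Rigid contact at z = 72.4, so the lid is shut. I'll retract up and look at the label.

```bash
python3 -m jog '[[0,0,-0.3,0,0,0,0],[0,0,-1,0,0,0,1],[0,0,-1,0,0,0,1],[0,0,-1,0,0,0,1],[0.3,0,-1,0,0,0,1],[0.3,0,-0.5,0,0,0,1],[0.3,0,0,0,0,0,1],[0,0,0,0,0,0,1],[0,0,0,0,0,0,1]]'
python3 w.py w2 label case lid
```

```text
t: 7.75
ee_pos: [481.4, -226.4, 259.6]
orientation: [-0.102, -3.138, -0.002]
ft_force: [0.0, 0.4, -0.1]
width: 61.1
grasp_force: 0.0
7.75 [ 481.4 -226.4  259.6] [-1.020e-01 -3.138e+00 -2.000e-03] [[-0.998, 0.065, -0.002], [0.065, 0.998, 0.001], [0.002, 0.001, -1.0]]
label 0.77 [273. 260.  53.  30.] [[246.0, 246.0], [297.0, 246.0], [297.0, 275.0], [246.0, 275.0]]
case 0.6 [272. 235. 182. 109.] [[180.0, 289.0], [180.0, 182.0], [361.0, 182.0], [361.0, 289.0]]
lid 0.79 [272. 236. 181. 108.] [[179.60000610351562, 185.89999389648438], [361.79998779296875, 183.1999969482422], [363.3999938964844, 288.6000061035156], [181.1999969482422, 291.29998779296875]]
```

View pics/w2.png

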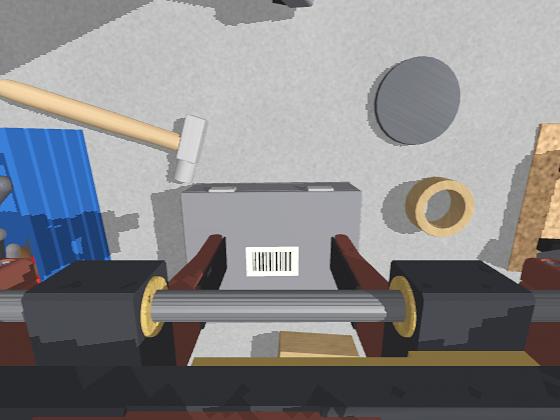

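The lid is shut flush and the label sits at (246–298, 247–276).

```bash
python3 - <<'E'
from h import *
c=cam('wrist');c=c[:3]+(np.load('pics/w2.npz')['V'],)
P=[back(c,u,72) for u in[(246.5,248),(298.,246.5),(298.5,275),(247.5,276)]]
for p in P:print(p.round(1))
print('lab',np.mean(P,0).round(1))
for u in[(182,192),(361,190.5)]:print(back(c,u,72).round(1))
E
```

```text
[ 551.8 -270.9   72. ]
[ 554.  -206.1   72. ]
[ 593.2 -207.3   72. ]
[ 590.3 -273.1   72. ]
lab [ 572.3 -239.3   72. ]
[ 475.4 -341.6   72. ]
[ 487.5 -127.3   72. ]
```

```bash
python3 -m jog '[[0,0,0,0,0,0.38,1],[-0.024,0.939,0,0,0,0,1],[-0.024,0.939,0,0,0,0,1],[-0.024,0.939,0,0,0,0,1],[-0.024,0.939,0,0,0,0,1],[-0.024,0.939,0,0,0,0,1],[-0.024,0.939,0,0,0,0,1],[-0.024,0.939,0,0,0,0,1],[-0.024,0.939,0,0,0,0,1],[-0.024,0.939,0,0,0,0,1],[-0.024,0.939,0,0,0,0,1],[-0.024,0.939,0,0,0,0,1],[0,0,0.9,0,0,0,1],[0,0,0.9,0,0,0,1],[0,0,0.9,0,0,0,1],[0,0,0,0,0,0,1],[0,0,0,0,0,0,1]]'
python3 w.py w3 scanner; python3 - <<'E'
from h import *
c=cam('wrist');g=np.array([540.3,182.5,4]);Rz=R.from_euler('z',-.105).as_matrix()
print(proj(c,np.array([[-83,-22,60],[-83,22,60],[-49,-18,64],[-49,18,64],[40,18,64],[40,-18,64],[35,28,83],[35,-28,83]])@Rz.T+g).round(1).tolist())
E
```

```text
t: 9.65
ee_pos: [535.7, 183.1, 152.7]
orientation: [-0.164, -3.136, 0.001]
ft_force: [-0.2, -1.1, -0.1]
width: 87.9
grasp_force: 0.0
9.65 [535.7 183.1 152.7] [-1.640e-01 -3.136e+00  1.000e-03] [[-0.995, 0.104, -0.002], [0.104, 0.995, -0.001], [0.002, -0.001, -1.0]]
scanner 0.81 [279. 207.  61. 166.] [[247.0, 123.0], [310.0, 123.0], [310.0, 290.0], [247.0, 290.0]]
[[250.3, 115.9], [304.4, 115.9], [255.6, 158.6], [299.1, 158.6], [297.3, 258.2], [257.5, 258.1], [310.8, 261.9], [243.9, 261.9]]
```

View pics/w3.png

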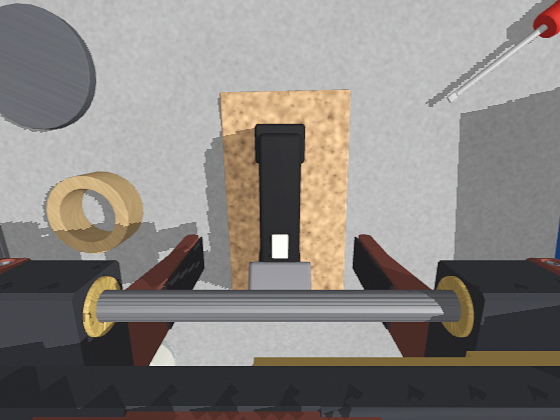

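The scanner is centred on column 280, about 2 mm left of my estimate, and its yaw agrees. Descending and gripping.

```bash
python3 -m jog '[[0,0.05,0.7,0,0,0,1],[0,0,0.7,0,0,0,1],[0,0,0.7,0,0,0,1],[0,0,0.5,0,0,0,1],[0,0,0.34,0,0,0,1],[0,0,0,0,0,0,1],[0,0,0,0,0,0,0],[0,0,0,0,0,0,0],[0,0,0,0,0,0,0],[0,0,0,0,0,0,0],[0,0,0,0,0,0,0],[0,0,0,0,0,0,0],[0,0,0,0,0,0,0],[0,0,0,0,0,0,0]]'
```

```text
t: 11.15
ee_pos: [536.0, 185.0, 35.5]
orientation: [-0.164, -3.137, 0.0]
ft_force: [-0.1, -0.6, 1.3]
width: 35.8
grasp_force: 30.0
```

Gripped at 35.8 mm. Lift, then go to the label.

```bash
python3 -m jog '[[0,0,-0.3,0,0,0,0],[0,0,-0.6,0,0,0,0],[0,0,-0.9,0,0,0,0],[0,0,-0.9,0,0,0,0],[0,0,-0.9,0,0,0,0],[0,0,-0.9,0,0,0,0],[0,0,-0.9,0,0,0,0],[0,0,-0.6,0,0,-0.57,0],[0,0,0,0,0,0,0]]'
python3 -m jog '[[0.03,-0.5,0,0,0,0,0],[0.03,-0.88,0,0,0,0,0],[0.03,-0.88,0,0,0,0,0],[0.03,-0.88,0,0,0,0,0],[0.03,-0.88,0,0,0,0,0],[0.03,-0.88,0,0,0,0,0],[0.03,-0.88,0,0,0,0,0],[0.03,-0.88,0,0,0,0,0],[0.03,-0.88,0,0,0,0,0],[0.03,-0.88,0,0,0,0,0],[0.03,-0.88,0,0,0,0,0],[0.03,-0.88,0,0,0,0,0],[0.03,-0.38,0,0,0,0,0],[0,0,0,0,0.7,0,0],[0,0,0,0,0.9,0,0],[0,0,0,0,0.9,0,0],[0,0,0,0,0.9,0,0],[0,0,0,0,0.9,0,0],[0,0,0,0,0.7,0,0],[0,0,0,0,0,0,0]]'
cat > off.py <<'E'
from h import *
o=ctrl.get_obs();M=R.from_rotvec(o['orientation']).as_matrix();p=o['ee_pos']
# scanner axes in tool: x=-tx, y=ty, z=-tz ; grasp point scanner (-5,0,50.5)
S=M@np.diag([-1,1,-1.]);g=p-19*M[:,2]
w=g+S@np.array([90.5,0,-36.8]);b=S@np.array([.5,0,-.866])
lab=np.array([571,-239,72.]);t=lab+[0,0,80]
print('t',o['t'],'tcp',p.round(1),'win',w.round(1),'beam',b.round(3),'scan y',S[:,1].round(3))
print('shift units',((M.T@(t-w))/40).round(3), 'hit',(w+b*(72-w[2])/b[2]).round(1))
E
python3 off.py
```

```text
t: 12.05
ee_pos: [537.7, 185.6, 279.7]
orientation: [0.069, 3.134, 0.004]
ft_force: [0.1, -0.6, -2.1]
width: 35.8
grasp_force: 30.0
t: 14.05
ee_pos: [501.9, -235.2, 272.7]
orientation: [-0.058, -2.613, -0.017]
ft_force: [0.9, -0.3, -3.3]
width: 36.1
grasp_force: 30.0
t 14.05 tcp [ 501.9 -235.2  272.7] win [ 571.  -238.2  211.8] beam [-0.004  0.001 -1.   ] scan y [0.044 0.999 0.001]
shift units [-0.753 -0.022  1.291] hit [ 570.5 -238.    72. ]
```

```bash
python3 -m jog '[[-0.15,0,0.26,0,0,0,0],[-0.25,-0.02,0.43,0,0,0,0],[-0.2,0,0.35,0,0,0,0],[-0.15,0,0.25,0,0,0,0],[0,0,0,0,0,0,0],[0,0,0,0,0,0,0]]'
python3 off.py
python3 - <<'E'
from h import *
im=optics.get_image('wrist');a=optics.get_image('side')[140:320,240:440]
cv2.imwrite('pics/s1.png',np.hstack([im[60:420],cv2.resize(a,(240,360)) if 0 else cv2.resize(a,(240,216)) if 0 else cv2.copyMakeBorder(cv2.resize(a,(240,216)),0,144,0,0,0)])[:,:,::-1])
E
```

```text
t: 14.65
ee_pos: [501.6, -237.1, 215.9]
orientation: [-0.059, -2.618, -0.016]
ft_force: [0.6, 0.7, -1.5]
width: 36.0
grasp_force: 30.0
t 14.65 tcp [ 501.6 -237.1  215.9] win [ 571.  -240.3  155.3] beam [ 0. -0. -1.] scan y [ 0.045  0.999 -0.   ]
shift units [-0.04   0.032  0.072] hit [ 571.  -240.3   72. ]
```

View pics/s1.png

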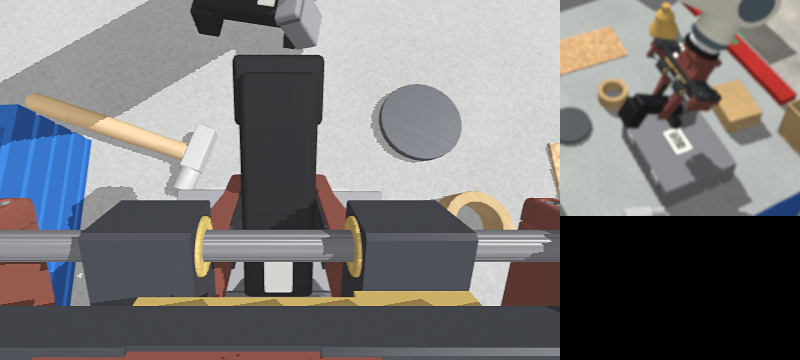

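The scanner sits straight in the grip (handle columns 238–318), with its nose over the label. A small correction, then hold still.

```bash
python3 -m jog '[[-0.04,0.03,0.07,0,0,0,0],[0,0,0,0,0,0,0],[0,0,0,0,0,0,0],[0,0,0,0,0,0,0],[0,0,0,0,0,0,0],[0,0,0,0,0,0,0],[0,0,0,0,0,0,0],[0,0,0,0,0,0,0],[0,0,0,0,0,0,0],[0,0,0,0,0,0,0],[0,0,0,0,0,0,0],[0,0,0,0,0,0,0],[0,0,0,0,0,0,0],[0,0,0,0,0,0,0],[0,0,0,0,0,0,0],[0,0,0,0,0,0,0],[0,0,0,0,0,0,0],[0,0,0,0,0,0,0],[0,0,0,0,0,0,0],[0,0,0,0,0,0,0]]'; python3 off.py
python3 -m jog '[[0,0,0,0,0,0,0],[0,0,0,0,0,0,0],[0,0,0,0,0,0,0],[0,0,0,0,0,0,0],[0,0,0,0,0,0,0],[0,0,0,0,0,0,0],[0,0,0,0,0,0,0],[0,0,0,0,0,0,0],[0,0,0,0,0,0,0],[0,0,0,0,0,0,0]]'; python3 off.py
python3 - <<'E'
from h import *
a=optics.get_image('side')[150:280,250:420,::-1];cv2.imwrite('pics/s2.png',cv2.resize(a,None,fx=4,fy=4,interpolation=cv2.INTER_CUBIC))
o=ctrl.get_obs();c=cam('wrist',o);M=R.from_rotvec(o['orientation']).as_matrix();S=M@np.diag([-1,1,-1.]);g=o['ee_pos']-19*M[:,2]
print(proj(c,g+(np.array([[-49,-18,64],[-49,18,64],[-83,22,64],[-83,22,57]])-[-5,0,50.5])@S.T).round(1).tolist())
E
```

```text
t: 16.75
ee_pos: [501.7, -235.9, 212.6]
orientation: [-0.059, -2.617, -0.016]
ft_force: [-0.1, -0.0, -2.0]
width: 35.9
grasp_force: 30.0
t 16.75 tcp [ 501.7 -235.9  212.6] win [ 571.1 -239.   151.9] beam [-0.  0. -1.] scan y [0.045 0.999 0.   ]
shift units [ 0.003 -0.001 -0.002] hit [ 571.1 -239.    72. ]
t: 17.75
ee_pos: [501.7, -235.9, 212.5]
orientation: [-0.059, -2.617, -0.016]
ft_force: [-0.4, -0.1, -2.1]
width: 35.9
grasp_force: 30.0
t 17.75 tcp [ 501.7 -235.9  212.5] win [ 571.1 -239.   151.9] beam [ 0. -0. -1.] scan y [ 0.045  0.999 -0.   ]
shift units [ 0.004 -0.001 -0.002] hit [ 571.1 -239.    72. ]
[[237.4, 184.4], [318.7, 184.4], [331.1, 103.2], [328.3, 104.8]]
```

View pics/s2.png

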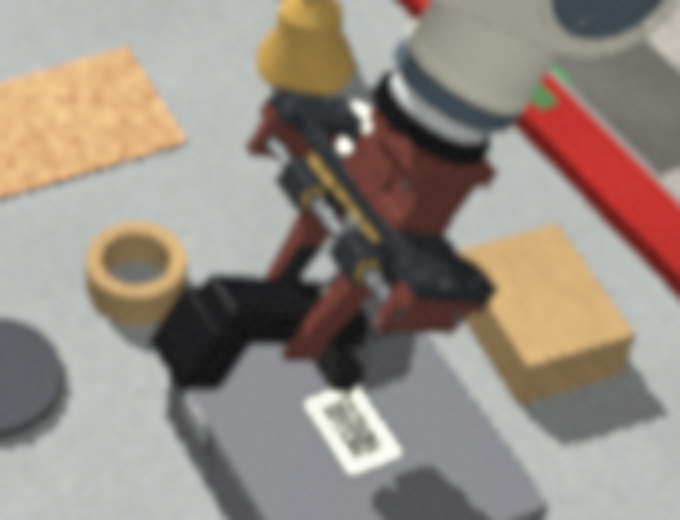

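Held over 2 s, with the beam on the label centre at 80 mm. Now back to the mat.

```bash
python3 -m jog '[[0.2,0,-0.35,0,0,0,0],[0.3,0,-0.5,0,0,0,0],[0.29,0,-0.5,0,0,0,0],[0,0,0,0,-0.8,0,0],[0,0,0,0,-0.9,0,0],[0,0,0,0,-0.9,0,0],[0,0,0,0,-0.9,0,0],[0,0,0,0,-0.8,0,0],[0,0,0,0,-0.7,0,0],[0,0,0,0,0,0,0]]'
python3 -m jog '[[-0.03,0.5,0,0,0,0,0],[-0.03,0.88,0,0,0,0,0],[-0.03,0.88,0,0,0,0,0],[-0.03,0.88,0,0,0,0,0],[-0.03,0.88,0,0,0,0,0],[-0.03,0.88,0,0,0,0,0],[-0.03,0.88,0,0,0,0,0],[-0.03,0.88,0,0,0,0,0],[-0.03,0.88,0,0,0,0,0],[-0.03,0.88,0,0,0,0,0],[-0.03,0.88,0,0,0,0,0],[-0.03,0.88,0,0,0,0,0],[-0.03,0.38,0,0,0,0.57,0],[0,0,0,0,0,0,0],[0,0,0,0,0,0,0]]'
cat > ret.py <<'E'
from h import *
o=ctrl.get_obs();M=R.from_rotvec(o['orientation']).as_matrix()
print('units',(M.T@(np.array([536,187,35.5])-o['ee_pos'])/40).round(3),'turn deg',np.degrees((R.from_matrix(M).inv()*R.from_rotvec([-.164,-3.137,0])).as_rotvec()).round(2))
E
python3 ret.py
```

```text
t: 18.8
ee_pos: [499.8, -235.8, 276.7]
orientation: [0.072, 3.14, -0.001]
ft_force: [-0.6, -0.5, -0.8]
width: 35.8
grasp_force: 30.0
t: 20.3
ee_pos: [535.9, 185.5, 275.3]
orientation: [-0.161, -3.136, 0.002]
ft_force: [-0.0, 0.0, -2.0]
width: 35.8
grasp_force: 30.0
units [-5.000e-03  4.500e-02  5.994e+00] turn deg [-0.08 -0.04  0.13]
```

```bash
python3 -m jog '[[0,0.04,0.6,0,0,0,0],[0,0,0.9,0,0,0,0],[0,0,0.9,0,0,0,0],[0,0,0.9,0,0,0,0],[0,0,0.9,0,0,0,0],[0,0,0.8,0,0,0,0],[0,0,0.5,0,0,0,0],[0,0,0.25,0,0,0,0],[0,0,0.12,0,0,0,0],[0,0,0,0,0,0,0],[0,0,0,0,0,0,0]]'; python3 ret.py
```

```text
t: 21.4
ee_pos: [536.9, 187.1, 41.4]
orientation: [0.164, 3.136, 0.001]
ft_force: [0.7, 0.5, -1.6]
width: 35.9
grasp_force: 30.0
units [ 0.022 -0.004  0.148] turn deg [ 0.04  0.11 -0.01]
```

```bash
python3 -m jog '[[0,0,0.06,0,0,0,0],[0,0,0.04,0,0,0,0],[0,0,0.03,0,0,0,0],[0,0,0.02,0,0,0,0],[0,0,0,0,0,0,0],[0,0,0,0,0,0,0]]'; python3 ret.py
```

```text
t: 22.0
ee_pos: [536.2, 187.1, 35.5]
orientation: [0.164, 3.137, 0.0]
ft_force: [-3.6, -0.7, 9.8]
width: 35.6
grasp_force: 30.0
units [ 0.005 -0.004 -0.   ] turn deg [0.01 0.05 0.  ]
```

The feet are on the mat, with an upward reaction of about 10 N. Release and rise.

```bash
python3 -m jog '[[0,0,-0.01,0,0,0,0],[0,0,0,0,0,0,0.5],[0,0,0,0,0,0,0.7],[0,0,0,0,0,0,1],[0,0,0,0,0,0,1],[0,0,0,0,0,0,1],[0,0,0,0,0,0,1],[0,0,0,0,0,0,1],[0,0,-0.3,0,0,0,1],[0,0,-0.7,0,0,0,1],[0,0,-0.9,0,0,0,1],[0,0,-0.9,0,0,0,1],[0,0,-0.9,0,0,0,1],[0,0,-0.9,0,0,0,1],[0.6,0,-0.6,0,0,0,1],[0.6,0,0,0,0,0,1],[0,0,0,0,0,0,1],[0,0,0,0,0,0,1]]'
python3 - <<'E'
from h import *
w=optics.get_image('wrist');t=optics.get_image('top')
cv2.imwrite('pics/f.png',np.hstack([cv2.resize(w[90:300,180:400],(400,382)),cv2.resize(t[100:300,190:400],(400,382))])[:,:,::-1])
E
```

```text
t: 23.8
ee_pos: [488.4, 192.1, 243.5]
orientation: [0.163, 3.136, 0.001]
ft_force: [0.1, -0.4, 0.1]
width: 87.9
grasp_force: 0.0
```

View pics/f.png

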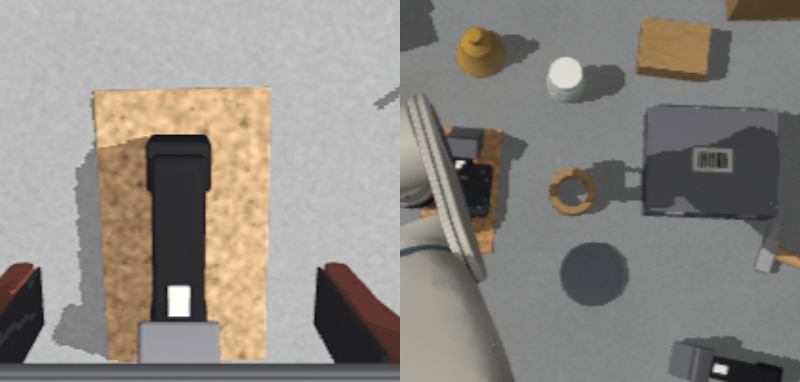

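The scanner stands upright within the mat, the case is shut with its label up, and the other things in view have not moved.

```bash
python3 -c "
from workcell import ctrl;print(ctrl.close_job())"
```

```text
the job is handed in; nothing more can be done
None
```

I shut the case, held the scanner square over the middle of the label from 80 mm for about 3 s, set it back on its feet on the mat, and handed the job in at about 24 s of the 64 s allowed.

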